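# Fit the sprung holder bar into the tube rotator

### The arm

A 7-joint arm with a two-finger parallel gripper is mounted at the origin on the work surface. World frame = base frame: x ahead of the robot, y to its left, z up, the work surface at z = 0. Lengths are in m, angles in rad, forces in N, time in s.
With the tool pointing down it reaches from about 0.4 to 0.85 m from the base axis. Payload 4.5 kg.
Tool frame: the origin (TCP) lies on the centre line of the jaws, within the pads' length; the fingertips stand r.tips_ahead ahead of it and the grasp point (between the pads) is the TCP (r.tips_ahead is the distance from the TCP to the fingertips, in m); z points along the fingers, y is the direction in which the jaws open and shut (so a half turn about z gives the same grasp; the last joint's range is limited). The gripper opens to 88 mm and grips with 3 to 60 N. Pads are 18 mm wide; open, the fingers measure 123 mm over their backs; the gripper's body (75 mm by 187 mm) begins 45 mm behind the grasp point.
Start: joints at [1.278, 0.689, -0.195, 1.565, 0.157, 0.902, -0.215], TCP at [0.201, -0.592, 0.258] pointing down, gripper open.
Joint ranges: [-3.01, 3.01], [-0.46, 2.08], [-1.47, 1.51], [0.13, 2.56], [-1, 4.14], [0.04, 2.09], [-2.66, 2.66]. Speed limits (rad/s): [2.57, 2.57, 3.14, 3.14, 3.14, 3.14, 3.14].

### API

Orientations are given as a unit quaternion [x, y, z, w].
In Python, from plant import r gives the robot as it stands.
- The arm moves only by the shell command python3 -m inch 'ROWS' [FORCE]. ROWS is JSON, a list of rows, each a list of 5 numbers: the shift along the world's x, y, z in units of 25 mm (1.0 is 25 mm), then the turn about the world's z in units of 6 degrees (1.0 is 6 degrees), then the finger opening in mm, from 0 to 88.1. A call has 1 to 5 rows; each row shifts and turns the commanded pose from where the row before left it; what a row does not reach is not made up. A row lasts 1/10 s, in which the tool goes at most 50 mm and 8.59 degrees, less where a joint would pass 70% of its speed; a pose out of reach is approached as far as the arm can. A call is refused whole if a number of a shift passes 1 or a number of a turn 1, either way. A call with a gripper value outside its range is refused whole. The fingers move at their own pace and stop on an object; FORCE is the grip in N (left out, the last holds). Time passes only in rows, so rows that do not move let the fingers close. It gives the time, the measured TCP pose, the force and the opening at its end, in the units of the state.
- r.get_state(): the state, without advancing time (a new reading comes with each control period).
- r.snapshot(name): name is "side" or "top"; returns a dict with "pixels" (480x640x3 uint8, red, green, blue), "range_z" (480x640 float32, m along the optical axis (not along the pixel's ray), 0 where there is no reading), "K" (3x3 intrinsics, pixels), "k1" (the pictures are not rectified: a ray, as slopes to the right and down, at radius r is drawn at 1 + k1 r^2 times it, then the intrinsics apply), "position" and "attitude" of the camera in the world. Camera axes: x right, y up, looking along -z (the intrinsics and any distortion apply to the point x, -y, -z); pixel columns grow to the right and rows downward; lengths in m; the calibration is good to about 2 mm. A picture is of the moment at which its call begins.
- r.finish_job(): hands the job in, once; it reports no verdict.
The state is a dict: "clock": time; "q": joint angles; "qd": joint speeds; "joint_torque": joint torques, N m; "tool_pos": TCP position; "eef_rot": TCP orientation; "contact_force": force on the tool from outside, world axes, zero at the start; "moment": the same for the moment, N m; "opening": opening from 0.0 (shut) to 1.0 (fully open).
Only numpy, scipy, OpenCV 4.12 (cv2) and the standard library are available. Lean on these libraries where they do the work, as an engineer would, in place of code of your own. Each camera call takes 0.05 s, during which the arm holds its last target. There are 200 camera calls.

### The job

Take the tube-holder bar off its tray and fit it into the tube rotator: push its sprung pin against the idler post to shorten it, bring it down between the posts and let it back out, so that the plain pin is fully home in the drive tower's recess, the sprung pin lies down in the idler post's groove with the bar level, and you have let go. Be gentle with the rotator: do not force or jam the bar. Leave the other things on the bench where they are.

Things in the scene. Friction and masses are not known exactly. Their poses are not given: they have to be found in the camera images.
- bar_center (a point): Centre of the cream holder bar, on its axis. Body 24 mm wide (x), 150 long (y, +y to the sprung pin), 18 high (z), 0.1-0.21 kg. Grasp the plain middle 70 mm from above, across the 24 mm. Clip prongs 39-67 mm from the centre rise 21 mm above the axis. Steel pins, 8 mm thick, on the axis. Starts level in the tray, +y within 0.7 rad of the rotator's +y: no need to turn it round.
- plain_end (a point): Middle of the bar's -y end face. From it the fixed plain pin sticks out 8 mm (tip 83 mm from the bar's centre). Fitted, this face touches the drive tower.
- sprung_end (a point): Middle of the bar's +y end face. The sprung pin sticks out 27 mm from it (tip 102 mm from the bar's centre). It starts to move in at 2 N, gains 0.45 N per mm, and meets a hard stop after 15 mm (8.75 N). Fitted, it is 3 mm in; to pass the drive tower it must be more than 11 mm in (7 N).
- rotator: Tube rotator: white chassis 130 x 320 x 14 mm fixed on the bench; origin at the centre of its underside, y along it. On it a frame carries the drive tower (-y) and idler post (+y), inner faces 174 mm apart. The frame is clamped up to 12 mm off along y, NOT measured: find it by touch. Fitted bar: axis along y at x = 0, 80 mm above the bench. The recess leaves 4 mm of free height: 80 to 84 is home. Over 20 N on it is rough.
- drive_side (a point): Nominal middle of the drive tower's recess mouth on the bar's axis (rotator y = -87 mm; the true one is up to 12 mm off along y). White block 64 mm wide, top 94 mm above the bench. Recess 12 mm wide, 76 to 88 mm above the bench, takes the whole plain pin.
- idler_side (a point): Nominal point where the bar's axis meets the idler post's upright aluminium plate (rotator y = +87 mm; truly up to 12 mm off along y). Plate 52 mm wide, top 132 mm above the bench. A white block 8 mm proud of it has an upright groove 12 mm wide, open at the top, floor 76 mm above the bench, funnel-shaped from 86 to 106 mm; above that the plate is bare.
- tongue (a joint): Presence tongue inside the drive tower's recess (spring 0.3 to 0.5 N): 0 when free, about 0.005 m when the plain pin is fully home.
- tray: Grey parking tray, 130 x 260 x 12 mm, fixed, origin at the centre of its underside, y along its length; its two saddles (50 mm wide, 10 mm thick, centred 53 mm either side of the middle, 53 mm high) hold the bar level with its axis 52 mm above the bench.
- cap: Loose yellow tube cap, 18 mm across, 20 mm high, standing in the tray; origin at the centre of its underside. Leave alone.
- beaker: Clear beaker, 66 mm across, 85 mm high, origin under its centre. Leave alone.
- reagent: Amber bottle, 56 mm across, 130 mm high, origin under its centre. Leave alone.
- carton: White paper carton 70 x 90 x 80 mm, origin under its centre. Leave alone.
- jar: White jar, 60 mm across, 60 mm high, origin under its centre. Leave alone.
There are look-alikes about, which are no part of the job. Of the things like the part that bears bar_center, leave any that is brown or turquoise; of the rest the larger one is meant.

How it is judged:
On the way:
1. the bar is lifted off the tray, its centre more than 90 mm above the bench (height (world z) of bar_center above 0.09 m), for 0.1 s.
At the end, for the whole second after the job is handed in: The bar rests in the rotator, let go and still: plain pin pressing the tongue over 3.5 mm, bar centre 77.5 to 84.5 mm above the bench, on the rotator's centre line within 4 mm and in line with it (level too) within 0.03 rad (value of joint tongue above 0.0035 m and height (world z) of bar_center between 0.0775 and 0.0845 m and x of bar_center in the frame of rotator between -0.004 and 0.004 m and angle between the y axis of bar_center and the y axis of rotator, either way round below 0.03 rad and linear speed of bar below 0.01 m/s and contact force between the fingers and bar below 0.1 N); the robot touches nothing.
It fails at once if the bar is driven against the rotator with more than 20 N (forced or jammed) (contact force between bar and rotator above 20 N).
It fails at once if the arm or fingers press on the rotator with more than 15 N (contact force between any of the arm, the fingers and rotator above 15 N).
It fails at once if another thing on the bench is shifted by more than 30 mm (distance of any of cap, beaker, reagent, carton, jar from where it was at the start of the episode above 0.03 m).
It also fails if it takes over 64 s, if anything falls off the work surface, if the arm or the gripper's body presses on something with over 40 N, if the wrist force passes 120 N, or if a joint passes its speed limit or range.

## Working session

There is one attempt and no reset: what is moved stays moved. The work goes in short steps, Python scripts to look and compute and a shell command to move; the robot and the scene stay as the last step left them, time stands still between calls to the robot, and variables do not carry over. Pictures are saved under pics/ and viewed, about 8 in all and at most 12, crops included, and the job is handed in when it is done.

```bash
mkdir -p pics; ls
python3 - <<'E'
from plant import r
import cv2,numpy as np,pickle
print(r.get_state(), r.tips_ahead)
for n in("top","side"):
    s=r.snapshot(n); pickle.dump(s,open(n+'.pkl','wb'))
    cv2.imwrite(f'pics/{n}0.png',s["pixels"][:,:,::-1]); print(n,s["K"],s["k1"],s["position"],s["attitude"])
E
```

```text
pics
{'clock': 0.0, 'q': array([ 1.27778522,  0.68997621, -0.19452352,  1.56631445,  0.15727006,
        0.90249978, -0.21509583]), 'qd': array([-1.42198890e-03,  4.98644154e-04, -1.86320745e-05,  5.95088096e-04,
       -3.60498839e-05, -2.84888595e-04, -4.84592306e-04]), 'joint_torque': array([ 1.31958059e-04, -5.27563548e+01, -1.26680341e+00, -1.53425771e+01,
       -5.26506139e-02,  6.45919194e-03,  1.07069495e-04]), 'tool_pos': array([ 0.20041963, -0.59137574,  0.25692297]), 'eef_rot': array([ 9.86672593e-01,  1.62715631e-01, -1.97252982e-04, -8.82855936e-04]), 'contact_force': array([-0.98806412, -0.09885059, -0.39750412]), 'moment': array([ 0.0082958 ,  0.05509938, -0.00732142]), 'opening': 1.0004110069199468} 0.019
top [[622.90124992   0.         312.30656254]
 [  0.         622.90124992 235.86582904]
 [  0.           0.           1.        ]] -0.07185735693662353 [ 0.26100113 -0.01222842  1.85858526] [-0.06267039  0.06184371  0.71325523 -0.69535225]
side [[580.62960156   0.         315.46522447]
 [  0.         580.62960156 247.02414989]
 [  0.           0.           1.        ]] 0.02598609147838735 [-0.15451759  0.72600524  1.17008085] [-0.14391337  0.33826967  0.86414271 -0.34368582]
```

View pics/top0.png

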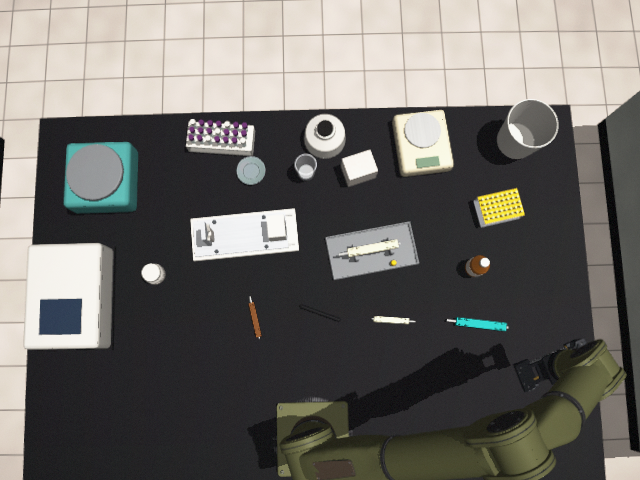

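View pics/side0.png

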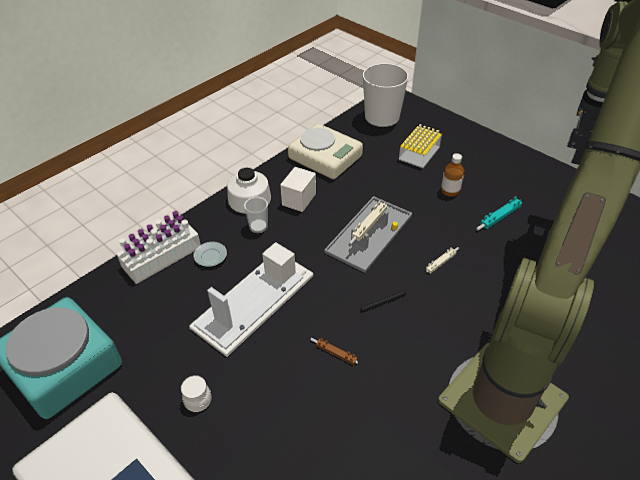

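Top view candidates for the bar are: cream bar in the tray (370,249), small cream bar (393,320), brown bar (255,318) and turquoise bar (480,323). I choose the larger cream one in the tray. Its sprung pin points left (335,257). The idler plate is at (205,232) and the drive tower at (275,228).

```bash
cat > h.py <<'E'
import numpy as np,cv2,pickle
from scipy.spatial.transform import Rotation as R
def rays(s,uv):
    K=s["K"]; uv=np.asarray(uv,float).reshape(-1,2)
    d=(uv-[K[0,2],K[1,2]])/[K[0,0],K[1,1]]
    x=d.copy()
    for _ in range(10): x=d/(1+s["k1"]*(x**2).sum(1,keepdims=True))
    return R.from_quat(s["attitude"]).apply(np.c_[x[:,0],-x[:,1],-np.ones(len(x))])
def atz(s,uv,z):
    w=rays(s,uv); p=np.array(s["position"]); return p+w*((z-p[2])/w[:,2])[:,None]
def cloud(s,mask=None):
    v,u=np.nonzero((s["range_z"]>0)&(True if mask is None else mask))
    return np.array(s["position"])+rays(s,np.c_[u,v])*s["range_z"][v,u][:,None],np.c_[u,v]
def rect(p): 
    (c,wh,a)=cv2.minAreaRect((p[:,:2]*1000).astype(np.float32)); return np.round(c,1),np.round(wh,1),round(a,2)
E
python3 - <<'E'
from h import *
s=pickle.load(open('top.pkl','rb')); t=pickle.load(open('side.pkl','rb'))
for n,s,box,bb in(("top",s,(185,200,305,265),(325,220,420,280)),("side",t,(185,235,320,360),(320,190,415,275))):
    im=s["pixels"].astype(int); V,U=np.mgrid[:480,:640]
    def inb(b): return (U>=b[0])&(U<=b[2])&(V>=b[1])&(V<=b[3])
    p,_=cloud(s,inb(box))
    for lo,hi in((.008,.02),(.085,.1),(.12,.14)):
        q=p[(p[:,2]>lo)&(p[:,2]<hi)]; print(n,'rot',lo,len(q),rect(q),np.median(q[:,2]))
    p,uv=cloud(s,inb(bb)); c=im[uv[:,1],uv[:,0]]
    q=p[(p[:,2]>.005)&(p[:,2]<.02)]; print(n,'tray',len(q),rect(q),np.median(q[:,2]))
    m=(c.min(1)>110)&(c[:,0]-c[:,2]>12)&(p[:,2]>.03); q=p[m]; print(n,'bar',len(q),rect(q),np.percentile(q[:,2],[5,50,95]))
    m=p[:,2]>.03; q=p[m]; print(n,'high',len(q),rect(q))
s=pickle.load(open('top.pkl','rb'))["pixels"][200:285,180:425,::-1]
t=pickle.load(open('side.pkl','rb'))["pixels"][190:360,180:420,::-1]
a=cv2.resize(s,None,fx=3,fy=3);b=cv2.resize(t,None,fx=2,fy=2)
o=np.zeros((600,735,3),np.uint8);o[:255,:735]=a;o[255:595,:480]=b;cv2.imwrite('pics/crop1.png',o)
E
```

```text
top rot 0.008 2117 (array([606.8, 190.8]), array([366.7, 200.8]), 88.44) 0.015301350832528371
top rot 0.085 385 (array([601.2, 182.7]), array([ 65.3, 235. ]), 4.93) 0.09359211948684831
top rot 0.12 88 (array([594.4, 296.1]), array([53.5, 15.1]), 5.23) 0.1312555163086293
top tray 1866 (array([ 543.8, -195.2]), array([288.4, 183.2]), 88.5) 0.008318722635954345
top bar 442 (array([ 543.4, -189.5]), array([148.1,  62.6]), 83.82) [0.05138811 0.06088845 0.07073796]
top high 549 (array([ 544.3, -181.7]), array([177. ,  76.1]), 83.68)
side rot 0.008 2654 (array([631.5, 183.7]), array([339. , 399.8]), 49.21) 0.01578978343281956
side rot 0.085 507 (array([598.4, 183.4]), array([ 70.4, 240.1]), 5.82) 0.09314556185689682
side rot 0.12 152 (array([592.7, 295.1]), array([56.7, 15.4]), 6.16) 0.13015561865475678
side tray 1365 (array([ 548.2, -202.2]), array([283.6, 337.2]), 42.72) 0.007543325295921832
side bar 330 (array([ 545.1, -187.5]), array([ 38.9, 155.8]), 10.53) [0.05505995 0.06092712 0.07047329]
side high 618 (array([ 540.8, -176. ]), array([175.8,  78.2]), 84.36)
```

View pics/crop1.png

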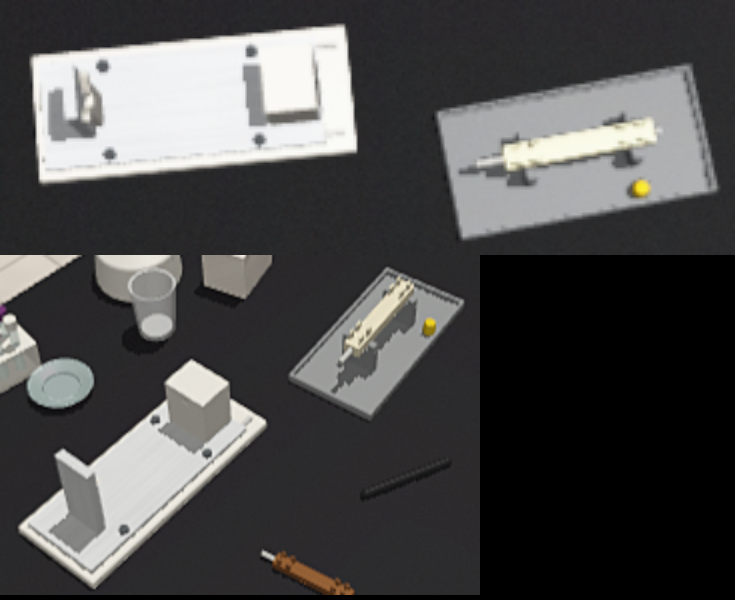

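The crop confirms the bar: cream, larger, sprung pin to the lower left and the yellow cap beside the tower end. Next I refine the axes with rectangle fits.

Run:
```python
from h import *
for n in("top","side"):
    s=pickle.load(open(n+'.pkl','rb'));im=s["pixels"].astype(int); V,U=np.mgrid[:480,:640]
    def inb(b): return (U>=b[0])&(U<=b[2])&(V>=b[1])&(V<=b[3])
    top=n=="top"
    box=(185,200,305,265) if top else (185,235,320,360); bb=(325,220,420,280) if top else (320,190,415,275)
    m=(inb(box)&(im.min(2)>150)).astype(np.uint8)
    if top:
        c=max(cv2.findContours(m,0,1)[0],key=cv2.contourArea)[:,0]; print('chassis',rect(atz(s,c,.014)))
    p,uv=cloud(s,inb(box))
    a=p[(p[:,2]>.09)&(p[:,2]<.097)]; # tower
    b=p[(p[:,2]>.126)&(p[:,2]<.136)]
    print(n,'tower',rect(a[a[:,1]<.2]),'plate',rect(b)); 
    m=inb(bb)&(im.min(2)>110)&(im[:,:,0]-im[:,:,2]>12)
    p,uv=cloud(s,m); q=p[(p[:,2]>.055)&(p[:,2]<.068)] 
    c=q.mean(0); w,v=np.linalg.eigh(np.cov(q[:,:2].T)); d=v[:,1]*np.sign(v[1,1]); 
    along=(q[:,:2]-c[:2])@d; acr=(q[:,:2]-c[:2])@[d[1],-d[0]]
    mid=c[:2]+d*(np.percentile(along,[.5,99.5]).mean()); print('bar mean',c,'yaw',np.degrees(np.arctan2(-d[0],d[1])),'mid',mid,np.percentile(along,[0,100]),np.percentile(acr,[1,99]))
    k=rect(atz(s,uv,.061)); print('bar color rect',k)
    # idler-side / pins
    q=cloud(s,inb(bb)&(im.min(2)>130))[0]; q=q[q[:,2]>.04]; al=(q[:,:2]-mid)@d; print('along range incl pins',al.min(),al.max())
```

```text
chassis (array([600.6, 191.6]), array([130.4, 319.4]), 4.33)
top tower (array([609.2,  90.6]), array([65.2, 50. ]), 5.08) plate (array([593.9, 295.3]), array([52.4, 13.5]), 5.23)
bar mean [ 0.54256963 -0.18922512  0.06127559] yaw 9.383696786243352 mid [ 0.54267424 -0.18985813] [-0.07672256  0.07389815] [-0.0121564   0.01216613]
bar color rect (array([ 537.8, -188.4]), array([146.8,  77.1]), 81.28)
along range incl pins -0.08307154339168578 0.10172217609183211
side tower (array([605.9,  91.3]), array([70.1, 54.9]), 2.3) plate (array([592.7, 295.1]), array([56.7, 15.4]), 6.32)
bar mean [ 0.54011413 -0.18638301  0.06081399] yaw 9.074261648471174 mid [ 0.54059374 -0.18938591] [-0.07982149  0.0752954 ] [-0.01264876  0.01293003]
bar color rect (array([ 516.2, -191.6]), array([ 85.7, 164.9]), 9.08)
along range incl pins -0.07678052874875578 0.09825050518045117
```

Rotator: centre (0.6006, 0.1916), yaw 4.3°. The frame appears to be offset about +10 mm, so the plate is near y_r = +97 and the tower face near −77. Bar: centre (0.542, −0.190), yaw 9.2°. I need about +80.5° of turn so the jaws close across the bar.

```bash
python3 -m inch '[[0.8,0.94,0,0.8,88],[0.8,0.94,0,0.8,88],[0.8,0.94,0,0.8,88],[0.8,0.94,0,0.8,88],[0.8,0.94,0,0.8,88]]' 50
python3 -m inch '[[0.8,0.94,0,0.8,88],[0.8,0.94,0,0.8,88],[0.8,0.94,0,0.8,88],[0.8,0.94,0,0.8,88],[0.8,0.94,0,0.8,88]]'
python3 -m inch '[[0.8,0.94,0,0.8,88],[0.8,0.94,0,0.8,88],[0.8,0.94,0,0.8,88],[0.8,0.94,0,0.8,88],[0.8,0.94,0,0.8,88]]'
python3 -m inch '[[0.8,0.94,-0.5,0.8,70],[0.8,0.94,-0.5,0.6,70],[0,0,0,0,70],[0,0,0,0,70]]'
cat >> h.py <<'E'
def st(r):
    s=r.get_state(); Rm=R.from_quat(s["eef_rot"]).as_matrix(); p=s["tool_pos"]; y=Rm[:,1]
    ang=np.degrees(np.arctan(y[1]/y[0])); a=np.radians(4.3); d=p[:2]-[.6006,.1916]
    print('t',round(s["clock"],2),'pos',p.round(4),'jaw',round(ang,2),'tilt',Rm[:,2].round(4),'rot xy mm',(1000*np.array([d@[np.cos(a),np.sin(a)],d@[-np.sin(a),np.cos(a)]])).round(1),'F',s["contact_force"].round(2),'M',s["moment"].round(2),'open',round(s["opening"]*88.1,1))
    return s
E
python3 -c "
from plant import r
from h import *
st(r)"
```

```text
clock: 0.6
tool_pos: [0.3011, -0.4732, 0.2575]
eef_rot: [0.931, 0.366, -0.0, -0.0]
contact_force: [0.5, -0.4, 0.2]
opening: 0.998
clock: 1.1
tool_pos: [0.4011, -0.3558, 0.2575]
eef_rot: [0.834, 0.551, -0.0, -0.0]
contact_force: [1.7, 0.2, 0.2]
opening: 0.998
clock: 1.6
tool_pos: [0.5011, -0.2384, 0.2575]
eef_rot: [0.701, 0.713, -0.0, -0.0]
contact_force: [0.9, 0.2, -0.3]
opening: 1.001
clock: 2.0
tool_pos: [0.5404, -0.192, 0.2321]
eef_rot: [0.648, 0.761, -0.0, -0.001]
contact_force: [0.4, -0.1, -0.8]
opening: 0.793
t 2.0 pos [ 0.5404 -0.192   0.2321] jaw 9.17 tilt [-1.5e-03  3.0e-04 -1.0e+00] rot xy mm [ -88.8 -378. ] F [ 0.41 -0.05 -0.81] M [-0.03 -0.06  0.04] open 69.9
```

```bash
python3 -m inch '[[0.05,0.08,-0.8,0,60],[0,0,-0.8,0,60],[0,0,-0.8,0,60],[0,0,-0.8,0,60],[0,0,-0.8,0,60]]'
python3 -m inch '[[0,0,-0.8,0,60],[0,0,-0.8,0,60],[0,0,-0.8,0,60],[0,0,-0.76,0,60],[0,0,0,0,60]]'
python3 -c "
from plant import r
from h import *
st(r)"
python3 -m inch '[[0,0,0,0,20],[0,0,0,0,20],[0,0,0,0,20],[0,0,0,0,20],[0,0,0,0,20]]' 55
python3 -m inch '[[0,0,0,0,20],[0,0,0,0,20],[0,0,0,0,20]]'
python3 -c "
from plant import r
from h import *
st(r)"
```

```text
clock: 2.5
tool_pos: [0.541, -0.1927, 0.1323]
eef_rot: [0.65, 0.76, -0.001, 0.0]
contact_force: [-0.0, 0.0, -0.2]
opening: 0.679
clock: 3.0
tool_pos: [0.5396, -0.1921, 0.052]
eef_rot: [0.65, 0.76, -0.002, -0.001]
contact_force: [-0.4, -0.8, 0.4]
opening: 0.681
t 3.0 pos [ 0.5396 -0.1921  0.052 ] jaw 8.99 tilt [-4.5e-03 -8.0e-04 -1.0e+00] rot xy mm [ -89.6 -378. ] F [-0.4  -0.78  0.38] M [-0.01 -0.02  0.01] open 60.0
clock: 3.5
tool_pos: [0.5422, -0.1906, 0.0543]
eef_rot: [0.649, 0.761, 0.0, 0.0]
contact_force: [-0.8, 0.0, 3.8]
opening: 0.266
clock: 3.8
tool_pos: [0.5422, -0.1906, 0.0543]
eef_rot: [0.649, 0.761, 0.0, 0.0]
contact_force: [-1.2, 0.2, 3.8]
opening: 0.265
t 3.8 pos [ 0.5422 -0.1906  0.0543] jaw 9.13 tilt [ 9.e-04 -4.e-04 -1.e+00] rot xy mm [ -86.8 -376.7] F [-1.19  0.18  3.8 ] M [-0.07  0.03  0.03] open 23.3
```

```bash
python3 -m inch '[[0,0,0.5,0,20],[0,0,0.9,0,20],[0,0,0.9,0,20],[0,0,0.9,0,20],[0,0,0.9,0,20]]'
python3 -m inch '[[0,0,0.9,0,20],[0,0,0.9,0,20],[0.15,0.4,0,-0.05,20],[0.15,0.89,0,-0.05,20],[0.15,0.89,0,-0.05,20]]'
python3 -m inch '[[0.15,0.89,0,-0.05,20],[0.15,0.89,0,-0.05,20],[0.15,0.89,0,-0.05,20],[0.15,0.89,0,-0.05,20],[0.15,0.89,0,-0.05,20]]'
python3 -m inch '[[0.15,0.89,0,-0.05,20],[0.15,0.89,0,-0.05,20],[0.15,0.89,0,-0.05,20],[0.15,0.89,0,-0.05,20],[0.15,0.89,0,-0.05,20]]'
python3 -m inch '[[0.15,0.89,0,-0.05,20],[0.15,0.89,0,-0.05,20],[0.01,0.54,0,-0.02,20],[0,0,0,0,20],[0,0,0,0,20]]'
python3 - <<'E'
from plant import r
from h import *
st(r)
ims=[]
for n in("top","side"):
    s=r.snapshot(n); pickle.dump(s,open(n+'1.pkl','wb')); ims.append(s["pixels"][:,:,::-1])
o=np.hstack([cv2.resize(ims[0][170:290,170:330],None,fx=2.5,fy=2.5),cv2.resize(ims[1][180:360,160:340],(300*1,300))]);cv2.imwrite('pics/c2.png',o);print(o.shape)
E
```

```text
clock: 4.3
tool_pos: [0.5413, -0.1903, 0.1573]
eef_rot: [0.649, 0.761, -0.0, -0.0]
contact_force: [0.4, 0.4, -2.0]
opening: 0.265
clock: 4.8
tool_pos: [0.5526, -0.1349, 0.2005]
eef_rot: [0.655, 0.756, -0.0, -0.001]
contact_force: [0.7, 1.2, -1.6]
opening: 0.263
clock: 5.3
tool_pos: [0.5711, -0.0228, 0.2001]
eef_rot: [0.664, 0.748, -0.001, -0.001]
contact_force: [0.0, -0.2, -1.9]
opening: 0.267
clock: 5.8
tool_pos: [0.5896, 0.0883, 0.2]
eef_rot: [0.674, 0.739, -0.001, -0.001]
contact_force: [0.2, -0.6, -2.9]
opening: 0.261
clock: 6.3
tool_pos: [0.5978, 0.1437, 0.2006]
eef_rot: [0.679, 0.734, -0.001, 0.0]
contact_force: [0.2, -0.7, -2.2]
opening: 0.263
t 6.3 pos [0.5978 0.1437 0.2006] jaw 4.51 tilt [-0.0013 -0.0016 -1.    ] rot xy mm [ -6.4 -47.6] F [ 0.21 -0.66 -2.24] M [-0.12 -0.07  0.  ] open 23.2
(300, 700, 3)
```

View pics/c2.png

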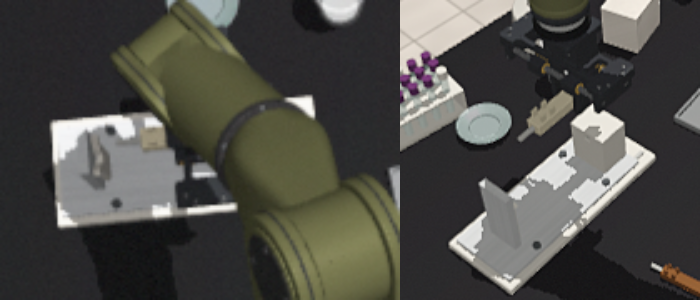

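The bar is held level with its sprung pin towards the idler plate. In the side crop the pin tip is near (525,137) and the plate is at (500,212). Next I move to just short of the plate, at axis height ≈120 mm.

```bash
python3 -m inch '[[0.16,0.6,0,-0.03,20],[0,0.72,0,0,20],[0,0,-0.8,0,20],[0,0,-0.8,0,20],[0,0,-0.8,0,20]]'
python3 -m inch '[[0,0,-0.74,0,20],[0,0,0,0,20],[0,0,0,0,20],[0,0,0,0,20]]'
python3 - <<'E'
from plant import r
from h import *
st(r)
ims=[]
a=np.radians(4.3)
def rot(q): d=q[:,:2]-[.6006,.1916]; return np.c_[d@[np.cos(a),np.sin(a)],d@[-np.sin(a),np.cos(a)],q[:,2]]*1000
for n,box in (("top",(180,190,310,270)),("side",(160,180,340,360))):
    s=r.snapshot(n); pickle.dump(s,open(n+'2.pkl','wb')); ims.append(s["pixels"][:,:,::-1])
    V,U=np.mgrid[:480,:640]; p,uv=cloud(s,(U>box[0])&(U<box[2])&(V>box[1])&(V<box[3])); p=rot(p); c=s["pixels"][uv[:,1],uv[:,0]].astype(int)
    for lo,hi in((25,37),(40,66),(67,73),(78,95)):
        m=(p[:,1]>lo)&(p[:,1]<hi)&(p[:,2]>95)&(p[:,2]<146)&(abs(p[:,0])<25)
        if m.sum()>3: print(n,lo,hi,m.sum(),'x',np.percentile(p[m,0],[2,50,98]).round(1),'z',np.percentile(p[m,2],[2,50,98]).round(1),'ymax',p[m,1].max().round(1))
    m=(p[:,2]>125)&(p[:,1]>94)&(p[:,1]<120); print(n,'plate x',p[m,0].min(),p[m,0].max(),'y',p[m,1].min(),p[m,1].max(),'mean',p[m].mean(0))
    m=(p[:,2]>90)&(p[:,2]<97)&(p[:,1]<-65); print(n,'tower',m.sum(),p[m].min(0) if m.sum() else 0,p[m].max(0) if m.sum() else 0)
o=np.hstack([cv2.resize(ims[0][200:270,180:310],(420,226)),cv2.resize(ims[1][200:360,180:340],(380,380))]) if 0 else cv2.resize(ims[1][220:350,180:320],(700,600),interpolation=cv2.INTER_CUBIC)
cv2.imwrite('pics/c3.png',o)
E
```

```text
clock: 6.9
tool_pos: [0.6029, 0.1783, 0.1408]
eef_rot: [0.68, 0.733, 0.001, 0.0]
contact_force: [0.4, -0.0, -2.0]
opening: 0.266
clock: 7.3
tool_pos: [0.6033, 0.1782, 0.1239]
eef_rot: [0.68, 0.733, 0.001, 0.0]
contact_force: [0.0, -0.8, -2.0]
opening: 0.268
t 7.3 pos [0.6033 0.1782 0.1239] jaw 4.31 tilt [ 0.0021  0.0012 -1.    ] rot xy mm [  1.7 -13.6] F [ 0.02 -0.77 -1.97] M [-0.06 -0.11 -0.02] open 23.6
top 40 66 75 x [-10.4   0.3  13. ] z [117.3 131.6 143.7] ymax 66.0
top 67 73 8 x [-1.7  1.   5. ] z [121.  122.8 128.4] ymax 73.0
top 78 95 30 x [-20.2   2.9  23.3] z [ 95.6 107.  128.7] ymax 94.6
top plate x -25.92893046497464 27.34339694526251 y 96.3845273209247 111.32159986427133 mean [ -0.79366292 103.95204866 132.13891514]
top tower 7 [   8.73484484 -126.19897537   91.23474191] [  32.10558062 -122.38027485   95.11423081]
side 25 37 69 x [-12.   -6.1  12.7] z [115.4 132.3 143.1] ymax 36.5
side 40 66 140 x [-13.   -5.4  11.9] z [114.2 129.2 142.4] ymax 64.2
side 67 73 10 x [-4.6 -1.2  0.7] z [121.5 124.  129.2] ymax 72.6
side 78 95 23 x [-21.7  -1.2   3.6] z [101.1 123.2 128.6] ymax 93.1
side plate x -29.705398308004316 26.148524599886475 y 96.59964125334915 112.1541586820402 mean [ -2.13877847 104.97808862 131.18162305]
side tower 52 [ -35.6046865  -126.60578652   90.32632178] [ 32.8801069  -99.85922941  96.78121557]
```

View pics/c3.png

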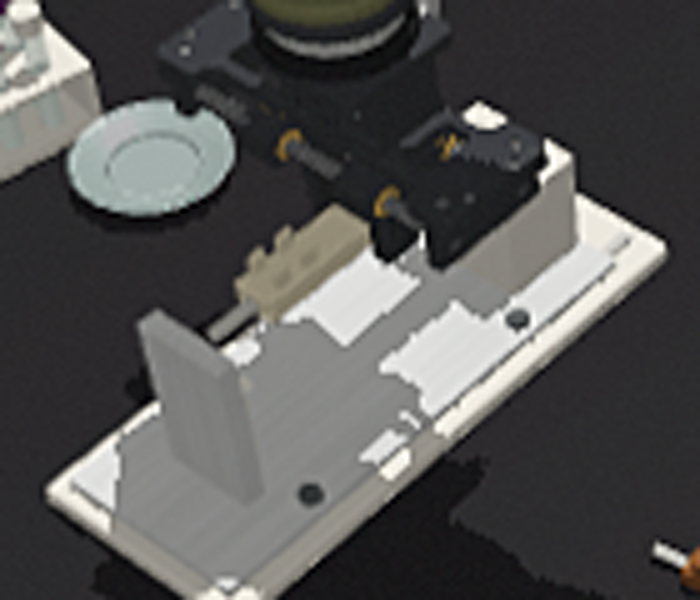

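Pin tip at (215,330) in the crop, facing the bare upper part of the plate (150–230,330–370). The bar's x is within ~1 mm of the plate centre. Now I press gently towards the plate.

```bash
cat > s.py <<'E'
from plant import r
from h import *
st(r)
E
python3 -m inch '[[-0.03,0.1,0,0,20],[-0.01,0.1,0,0,20],[0,0,0,0,20]]'; python3 s.py
python3 -m inch '[[-0.01,0.1,0,0,20],[0,0,0,0,20]]'; python3 s.py
python3 -m inch '[[-0.01,0.1,0,0,20],[0,0,0,0,20]]'; python3 s.py
python3 -m inch '[[-0.01,0.1,0,0,20],[0,0,0,0,20]]'; python3 s.py
```

```text
clock: 7.7
tool_pos: [0.6013, 0.1835, 0.1231]
eef_rot: [0.68, 0.734, 0.0, -0.0]
contact_force: [-0.4, 0.3, -1.9]
opening: 0.264
t 7.7 pos [0.6013 0.1835 0.1231] jaw 4.37 tilt [ 4.e-04  9.e-04 -1.e+00] rot xy mm [ 0.1 -8.1] F [-0.37  0.27 -1.87] M [-0.04 -0.05 -0.08] open 23.3
clock: 7.9
tool_pos: [0.6011, 0.1857, 0.1228]
eef_rot: [0.68, 0.733, 0.0, -0.0]
contact_force: [-0.2, 0.9, -2.2]
opening: 0.268
t 7.9 pos [0.6011 0.1857 0.1228] jaw 4.36 tilt [ 1.e-04  5.e-04 -1.e+00] rot xy mm [ 0.  -5.9] F [-0.17  0.94 -2.17] M [ 0.01 -0.08 -0.01] open 23.6
clock: 8.1
tool_pos: [0.6009, 0.187, 0.1226]
eef_rot: [0.68, 0.733, -0.0, 0.0]
contact_force: [0.1, -2.6, -2.2]
opening: 0.265
t 8.1 pos [0.6009 0.187  0.1226] jaw 4.31 tilt [-1.0e-04 -1.2e-03 -1.0e+00] rot xy mm [-0.  -4.6] F [ 0.11 -2.56 -2.23] M [-0.43 -0.16 -0.05] open 23.3
clock: 8.3
tool_pos: [0.6007, 0.1894, 0.1226]
eef_rot: [0.68, 0.733, -0.001, 0.0]
contact_force: [0.9, -3.8, -1.6]
opening: 0.266
t 8.3 pos [0.6007 0.1894 0.1226] jaw 4.3 tilt [-1.0e-04 -1.3e-03 -1.0e+00] rot xy mm [-0.1 -2.2] F [ 0.91 -3.79 -1.56] M [-0.65 -0.17 -0.05] open 23.4
```

```bash
python3 -m inch '[[-0.0,0.1,0,0,20],[0.01,0.1,0,0,20],[0,0,0,0,20],[0,0,0,0,20]]'; python3 s.py
python3 -m inch '[[0.0,0.1,0,0,20],[0,0,0,0,20],[0,0,0,0,20]]'; python3 s.py
python3 -m inch '[[0.0,0.08,0,0,20],[0,0,0,0,20],[0,0,0,0,20]]'; python3 s.py
```

```text
clock: 8.7
tool_pos: [0.6007, 0.194, 0.1225]
eef_rot: [0.68, 0.733, -0.001, 0.0]
contact_force: [0.3, -5.2, -1.6]
opening: 0.265
t 8.7 pos [0.6007 0.194  0.1225] jaw 4.31 tilt [-8.0e-04 -1.8e-03 -1.0e+00] rot xy mm [0.3 2.4] F [ 0.26 -5.15 -1.56] M [-1.1  -0.1   0.07] open 23.3
clock: 9.0
tool_pos: [0.6006, 0.1959, 0.1224]
eef_rot: [0.68, 0.733, -0.001, 0.0]
contact_force: [-1.4, -6.0, -1.1]
opening: 0.268
t 9.0 pos [0.6006 0.1959 0.1224] jaw 4.3 tilt [-0.0012 -0.0028 -1.    ] rot xy mm [0.3 4.3] F [-1.39 -5.99 -1.06] M [-1.26 -0.02  0.13] open 23.6
clock: 9.3
tool_pos: [0.6005, 0.1975, 0.1223]
eef_rot: [0.68, 0.733, -0.002, 0.001]
contact_force: [-1.0, -7.8, -2.1]
opening: 0.265
t 9.3 pos [0.6005 0.1975 0.1223] jaw 4.28 tilt [-0.0014 -0.0035 -1.    ] rot xy mm [0.4 5.8] F [-1.04 -7.79 -2.08] M [-1.35 -0.02  0.09] open 23.4
```

```bash
python3 -m inch '[[0.02,0.06,0,0,20],[0,0,0,0,20]]'; python3 s.py
python3 -m inch '[[0,0,0,0,20]]'; python3 s.py
python3 -m inch '[[0,0,0,0,20]]'; python3 s.py;python3 -m inch '[[0,0,0,0,20]]'; python3 s.py
python3 - <<'E'
from plant import r
s=r.snapshot("side"); import cv2
cv2.imwrite('pics/c4.png',cv2.resize(s["pixels"][220:350,180:320,::-1],(700,600),interpolation=cv2.INTER_CUBIC))
E
```

```text
clock: 9.5
tool_pos: [0.6007, 0.1988, 0.1222]
eef_rot: [0.68, 0.733, -0.002, 0.001]
contact_force: [-0.5, -7.8, -1.9]
opening: 0.266
t 9.5 pos [0.6007 0.1988 0.1222] jaw 4.3 tilt [-0.0021 -0.004  -1.    ] rot xy mm [0.6 7.2] F [-0.47 -7.84 -1.9 ] M [-1.43  0.15  0.12] open 23.4
clock: 9.6
tool_pos: [0.6007, 0.1986, 0.1222]
eef_rot: [0.68, 0.733, -0.002, 0.001]
contact_force: [-1.3, -7.8, -0.9]
opening: 0.263
t 9.6 pos [0.6007 0.1986 0.1222] jaw 4.29 tilt [-0.0022 -0.0042 -1.    ] rot xy mm [0.6 7. ] F [-1.35 -7.8  -0.87] M [-1.45  0.13  0.11] open 23.2
clock: 9.7
tool_pos: [0.6007, 0.1986, 0.1222]
eef_rot: [0.68, 0.733, -0.002, 0.001]
contact_force: [-1.7, -7.3, -1.0]
opening: 0.266
t 9.7 pos [0.6007 0.1986 0.1222] jaw 4.29 tilt [-0.0021 -0.0042 -1.    ] rot xy mm [0.6 6.9] F [-1.73 -7.34 -0.96] M [-1.4   0.15  0.11] open 23.5
clock: 9.8
tool_pos: [0.6007, 0.1985, 0.1222]
eef_rot: [0.68, 0.733, -0.002, 0.001]
contact_force: [-0.9, -7.0, -0.8]
opening: 0.266
t 9.8 pos [0.6007 0.1985 0.1222] jaw 4.28 tilt [-0.0021 -0.0042 -1.    ] rot xy mm [0.6 6.9] F [-0.88 -7.02 -0.85] M [-1.47  0.18  0.13] open 23.4
```

View pics/c4.png

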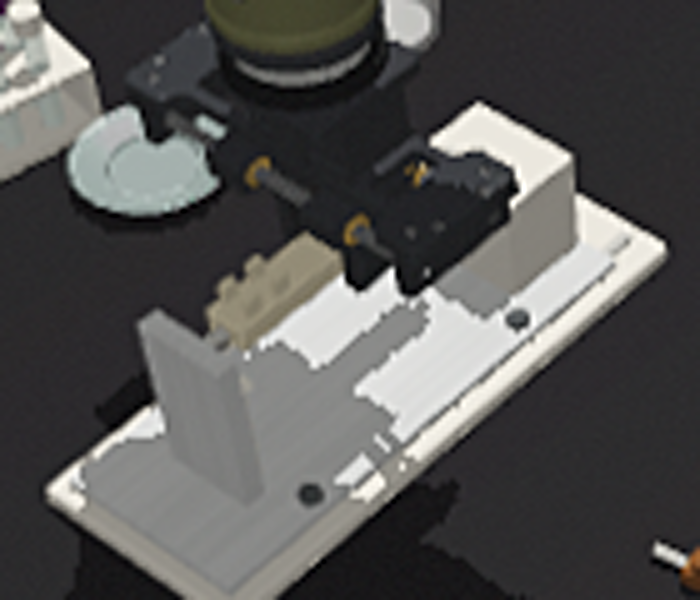

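```bash
python3 -m inch '[[0.01,0.035,0,0,20],[0,0,-0.1,0,20],[0,0,-0.1,0,20],[0,0,-0.1,0,20],[0,0,-0.1,0,20]]'; python3 s.py
python3 -m inch '[[0,0,-0.1,0,20],[0,0,-0.1,0,20],[0,0,-0.1,0,20],[0,0,0,0,20]]'; python3 s.py
python3 -m inch '[[0,0,0,0,20]]'; python3 s.py
```

```text
clock: 10.35
tool_pos: [0.6021, 0.1995, 0.1127]
eef_rot: [0.681, 0.733, -0.001, 0.001]
contact_force: [0.7, -7.4, -0.0]
opening: 0.261
t 10.35 pos [0.6021 0.1995 0.1127] jaw 4.23 tilt [ 2.0e-04 -3.4e-03 -1.0e+00] rot xy mm [2.1 7.8] F [ 0.68 -7.44 -0.01] M [-1.3  -0.22  0.01] open 23.0
clock: 10.75
tool_pos: [0.6022, 0.1994, 0.105]
eef_rot: [0.681, 0.733, -0.001, 0.001]
contact_force: [0.8, -7.5, 0.0]
opening: 0.261
t 10.75 pos [0.6022 0.1994 0.105 ] jaw 4.21 tilt [ 1.0e-04 -3.5e-03 -1.0e+00] rot xy mm [2.1 7.7] F [ 0.81 -7.5   0.04] M [-1.35 -0.25 -0.02] open 23.0
clock: 10.85
tool_pos: [0.6022, 0.1994, 0.1052]
eef_rot: [0.681, 0.733, -0.001, 0.001]
contact_force: [0.8, -7.1, -0.4]
opening: 0.266
t 10.85 pos [0.6022 0.1994 0.1052] jaw 4.22 tilt [ 2.0e-04 -3.5e-03 -1.0e+00] rot xy mm [2.2 7.7] F [ 0.83 -7.06 -0.42] M [-1.42 -0.19  0.02] open 23.5
```

```bash
python3 -m inch '[[-0.04,0.025,0,0,20],[0,0,0,0,20],[0,0,0,0,20]]'; python3 s.py
python3 -m inch '[[0,0,-0.08,0,20],[0,0,-0.08,0,20],[0,0,0,0,20]]'; python3 s.py
python3 -m inch '[[0,0,-0.06,0,20],[0,0,0,0,20]]'; python3 s.py
python3 -m inch '[[0,0,-0.06,0,20],[0,0,0,0,20]]'; python3 s.py
```

```text
clock: 11.15
tool_pos: [0.6018, 0.1999, 0.1053]
eef_rot: [0.681, 0.732, -0.001, 0.002]
contact_force: [2.4, -8.1, -0.7]
opening: 0.264
t 11.15 pos [0.6018 0.1999 0.1053] jaw 4.18 tilt [ 0.0012 -0.0034 -1.    ] rot xy mm [1.8 8.2] F [ 2.43 -8.08 -0.68] M [-1.44 -0.44 -0.09] open 23.2
clock: 11.45
tool_pos: [0.6014, 0.1999, 0.1011]
eef_rot: [0.681, 0.733, -0.001, 0.001]
contact_force: [0.7, -7.5, -0.8]
opening: 0.265
t 11.45 pos [0.6014 0.1999 0.1011] jaw 4.2 tilt [ 5.0e-04 -3.6e-03 -1.0e+00] rot xy mm [1.4 8.2] F [ 0.71 -7.51 -0.8 ] M [-1.42 -0.28 -0.01] open 23.4
clock: 11.65
tool_pos: [0.6014, 0.1999, 0.0997]
eef_rot: [0.681, 0.733, -0.001, 0.001]
contact_force: [1.2, -7.4, -0.2]
opening: 0.264
t 11.65 pos [0.6014 0.1999 0.0997] jaw 4.2 tilt [ 5.0e-04 -3.5e-03 -1.0e+00] rot xy mm [1.4 8.3] F [ 1.23 -7.43 -0.18] M [-1.4  -0.28 -0.08] open 23.3
clock: 11.85
tool_pos: [0.6014, 0.1999, 0.0982]
eef_rot: [0.681, 0.733, -0.001, 0.001]
contact_force: [0.2, -8.2, -0.6]
opening: 0.264
t 11.85 pos [0.6014 0.1999 0.0982] jaw 4.2 tilt [ 4.0e-04 -3.6e-03 -1.0e+00] rot xy mm [1.4 8.2] F [ 0.21 -8.17 -0.65] M [-1.45 -0.22 -0.03] open 23.3
```

```bash
python3 -m inch '[[0,0,-0.06,0,20],[0,0,-0.06,0,20],[0,0,0,0,20]]'; python3 s.py
python3 -m inch '[[0,0,-0.08,0,20],[0,0,-0.08,0,20],[0,0,0,0,20]]'; python3 s.py
python3 -m inch '[[0,0,-0.08,0,20],[0,0,-0.08,0,20],[0,0,0,0,20]]'; python3 s.py
python3 -m inch '[[0,0,-0.06,0,20],[0,0,0,0,20],[0,0,0,0,20]]'; python3 s.py
```

```text
clock: 12.15
tool_pos: [0.6013, 0.1999, 0.0952]
eef_rot: [0.681, 0.733, -0.001, 0.001]
contact_force: [0.6, -7.4, 0.4]
opening: 0.264
t 12.15 pos [0.6013 0.1999 0.0952] jaw 4.21 tilt [ 4.0e-04 -3.6e-03 -1.0e+00] rot xy mm [1.4 8.2] F [ 0.62 -7.43  0.43] M [-1.43 -0.27  0.02] open 23.3
clock: 12.45
tool_pos: [0.6012, 0.1999, 0.0911]
eef_rot: [0.681, 0.733, -0.001, 0.001]
contact_force: [1.5, -7.7, 1.5]
opening: 0.263
t 12.45 pos [0.6012 0.1999 0.0911] jaw 4.21 tilt [ 2.0e-04 -3.7e-03 -1.0e+00] rot xy mm [1.3 8.2] F [ 1.53 -7.7   1.49] M [-1.41 -0.27 -0.04] open 23.1
clock: 12.75
tool_pos: [0.6013, 0.1999, 0.0871]
eef_rot: [0.681, 0.733, -0.001, 0.001]
contact_force: [1.6, -7.8, 0.5]
opening: 0.264
t 12.75 pos [0.6013 0.1999 0.0871] jaw 4.2 tilt [ 2.0e-04 -3.7e-03 -1.0e+00] rot xy mm [1.3 8.2] F [ 1.63 -7.76  0.48] M [-1.39 -0.28 -0.01] open 23.3
clock: 13.05
tool_pos: [0.6013, 0.1999, 0.0858]
eef_rot: [0.681, 0.733, -0.001, 0.001]
contact_force: [0.3, -7.7, 0.3]
opening: 0.263
t 13.05 pos [0.6013 0.1999 0.0858] jaw 4.21 tilt [ 4.0e-04 -3.6e-03 -1.0e+00] rot xy mm [1.3 8.3] F [ 0.34 -7.68  0.26] M [-1.43 -0.23 -0.03] open 23.2
```

```bash
python3 -m inch '[[0,0,-0.05,0,20],[0,0,0,0,20]]'; python3 s.py
python3 -m inch '[[0,-0.1,0,0,20],[0,0,0,0,20],[0,0,0,0,20]]'; python3 s.py
python3 -m inch '[[0.01,-0.1,0,0,20],[0,0,0,0,20],[0,0,0,0,20]]'; python3 s.py
```

```text
clock: 13.25
tool_pos: [0.6013, 0.1999, 0.0844]
eef_rot: [0.681, 0.733, -0.001, 0.001]
contact_force: [0.8, -8.2, 0.1]
opening: 0.265
t 13.25 pos [0.6013 0.1999 0.0844] jaw 4.21 tilt [ 4.0e-04 -3.6e-03 -1.0e+00] rot xy mm [1.3 8.2] F [ 0.77 -8.24  0.14] M [-1.42 -0.24 -0.07] open 23.3
clock: 13.55
tool_pos: [0.6014, 0.198, 0.0846]
eef_rot: [0.681, 0.733, -0.001, 0.001]
contact_force: [0.6, -7.1, -0.6]
opening: 0.263
t 13.55 pos [0.6014 0.198  0.0846] jaw 4.21 tilt [ 7.0e-04 -2.6e-03 -1.0e+00] rot xy mm [1.3 6.3] F [ 0.56 -7.12 -0.56] M [-1.26 -0.27 -0.05] open 23.2
clock: 13.85
tool_pos: [0.6016, 0.1961, 0.0846]
eef_rot: [0.681, 0.733, -0.0, 0.001]
contact_force: [1.0, -6.0, -0.0]
opening: 0.264
t 13.85 pos [0.6016 0.1961 0.0846] jaw 4.23 tilt [ 8.0e-04 -1.8e-03 -1.0e+00] rot xy mm [1.3 4.4] F [ 0.98 -5.99 -0.03] M [-1.1  -0.23 -0.11] open 23.3
```

```bash
python3 -m inch '[[0.01,-0.1,0,0,20],[0,0,0,0,20],[0,0,0,0,20]]'; python3 s.py
python3 -m inch '[[0.01,-0.1,0,0,20],[0,0,0,0,20],[0,0,0,0,20]]'; python3 s.py
python3 -m inch '[[0.0,-0.05,0,0,20],[0,0,0,0,20],[0,0,0,0,20]]'; python3 s.py
```

```text
clock: 14.15
tool_pos: [0.6017, 0.1945, 0.0847]
eef_rot: [0.68, 0.733, 0.0, 0.001]
contact_force: [0.8, -5.1, -0.8]
opening: 0.265
t 14.15 pos [0.6017 0.1945 0.0847] jaw 4.27 tilt [ 9.e-04 -5.e-04 -1.e+00] rot xy mm [1.4 2.8] F [ 0.8  -5.11 -0.78] M [-0.9  -0.26 -0.  ] open 23.3
clock: 14.45
tool_pos: [0.6017, 0.1927, 0.0846]
eef_rot: [0.68, 0.733, 0.0, 0.0]
contact_force: [1.6, -4.1, -0.5]
opening: 0.265
t 14.45 pos [0.6017 0.1927 0.0846] jaw 4.31 tilt [ 7.e-04  5.e-04 -1.e+00] rot xy mm [1.2 1. ] F [ 1.62 -4.1  -0.46] M [-0.78 -0.34 -0.11] open 23.3
clock: 14.75
tool_pos: [0.6015, 0.1916, 0.0845]
eef_rot: [0.68, 0.733, 0.0, -0.0]
contact_force: [1.4, -3.1, -1.8]
opening: 0.264
t 14.75 pos [0.6015 0.1916 0.0845] jaw 4.33 tilt [ 2.e-04  4.e-04 -1.e+00] rot xy mm [ 0.8 -0.1] F [ 1.4  -3.1  -1.76] M [-0.72 -0.36 -0.09] open 23.3
```

```bash
python3 -m inch '[[0.0,-0.04,0,0,20],[0,0,0,0,20],[0,0,0,0,20]]'; python3 s.py
python3 -m inch '[[0.0,-0.04,0,0,20],[0,0,0,0,20],[0,0,0,0,20]]'; python3 s.py
python3 -m inch '[[0.0,-0.04,0,0,20],[0,0,0,0,20],[0,0,0,0,20]]'; python3 s.py
```

```text
clock: 15.05
tool_pos: [0.6013, 0.1905, 0.0845]
eef_rot: [0.68, 0.733, 0.0, -0.0]
contact_force: [0.5, -1.9, -1.5]
opening: 0.266
t 15.05 pos [0.6013 0.1905 0.0845] jaw 4.34 tilt [ 0.e+00  3.e-04 -1.e+00] rot xy mm [ 0.7 -1.1] F [ 0.48 -1.92 -1.47] M [-0.6  -0.32 -0.06] open 23.4
clock: 15.35
tool_pos: [0.6013, 0.1899, 0.0845]
eef_rot: [0.68, 0.733, 0.0, -0.0]
contact_force: [0.7, -1.5, -2.5]
opening: 0.268
t 15.35 pos [0.6013 0.1899 0.0845] jaw 4.35 tilt [ 1.e-04  9.e-04 -1.e+00] rot xy mm [ 0.6 -1.7] F [ 0.68 -1.49 -2.46] M [-0.32 -0.28 -0.04] open 23.6
clock: 15.65
tool_pos: [0.6013, 0.1898, 0.0846]
eef_rot: [0.68, 0.734, 0.001, -0.001]
contact_force: [1.4, 2.2, -3.2]
opening: 0.267
t 15.65 pos [0.6013 0.1898 0.0846] jaw 4.38 tilt [ 3.0e-04  2.3e-03 -1.0e+00] rot xy mm [ 0.6 -1.8] F [ 1.36  2.19 -3.16] M [ 0.47 -0.3  -0.1 ] open 23.5
```

Face contact at y_r ≈ −1.8: motion stopped and the force reversed. I ease off along y, lower to the floor and open.

```bash
python3 -m inch '[[0.0,0.04,0,0,20],[0,0,-0.05,0,20],[0,0,0,0,20]]'; python3 s.py
python3 -m inch '[[0,0,-0.03,0,20],[0,0,0,0,20]]'; python3 s.py
python3 - <<'E'
from plant import r
s=r.snapshot("side"); import cv2
cv2.imwrite('pics/c5.png',cv2.resize(s["pixels"][220:350,180:320,::-1],(700,600),interpolation=cv2.INTER_CUBIC))
E
```

```text
clock: 15.95
tool_pos: [0.6012, 0.1898, 0.0833]
eef_rot: [0.68, 0.733, 0.0, -0.0]
contact_force: [1.0, 2.3, -1.9]
opening: 0.266
t 15.95 pos [0.6012 0.1898 0.0833] jaw 4.35 tilt [ 0.e+00  6.e-04 -1.e+00] rot xy mm [ 0.5 -1.8] F [ 1.03  2.26 -1.86] M [ 0.35 -0.04 -0.03] open 23.4
clock: 16.15
tool_pos: [0.6013, 0.1898, 0.0826]
eef_rot: [0.68, 0.733, 0.0, -0.0]
contact_force: [0.1, 2.3, -0.3]
opening: 0.263
t 16.15 pos [0.6013 0.1898 0.0826] jaw 4.35 tilt [ 2.e-04  7.e-04 -1.e+00] rot xy mm [ 0.6 -1.8] F [ 0.06  2.28 -0.33] M [ 0.46 -0.05 -0.06] open 23.2
```

View pics/c5.png

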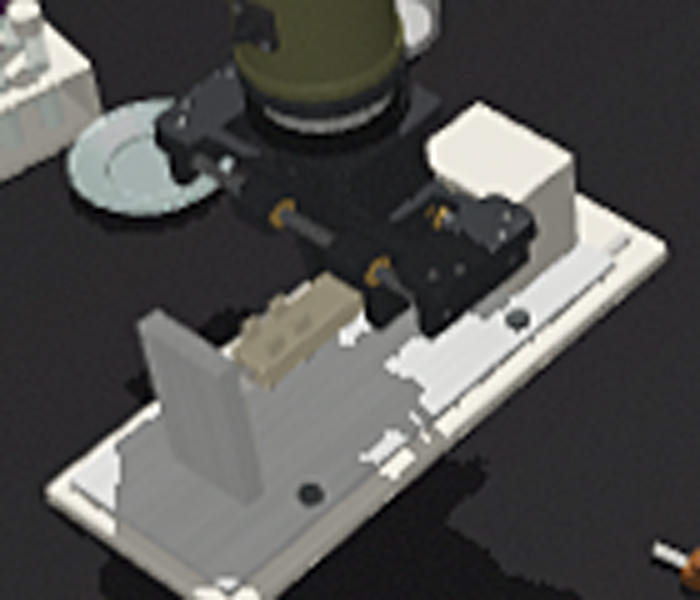

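The bar lies low between the posts, its sprung end behind the plate at (260,370). Release and lift straight up.

```bash
python3 -m inch '[[0,0,0,0,28],[0,0,0,0,40],[0,0,0,0,50],[0,0,0,0,60],[0,0,0,0,60]]' 10; python3 s.py
python3 -m inch '[[0,0,0.2,0,60],[0,0,0.5,0,60],[0,0,0.8,0,60],[0,0,0.8,0,60],[0,0,0.8,0,60]]'
python3 -m inch '[[0,-0.5,0.8,0,60],[0,-0.8,0.8,0,60],[0,-0.9,0.8,0,60],[0,-0.9,0.8,0,60],[0,-0.9,0.8,0,60]]'
python3 -m inch '[[-0.5,-0.9,0,0,60],[-0.5,-0.9,0,0,60],[-0.5,-0.9,0,0,60],[-0.5,-0.9,0,0,60],[-0.5,-0.9,0,0,60]]'
python3 -m inch '[[-0.5,-0.9,0,0,60],[-0.5,-0.9,0,0,60],[0,0,0,0,60],[0,0,0,0,60]]'; python3 s.py
python3 - <<'E'
from plant import r
from h import *
a=np.radians(4.3); ims=[]
for n,box in (("top",(190,200,300,265)),("side",(180,220,320,350))):
    s=r.snapshot(n); im=s["pixels"].astype(int); ims.append(s["pixels"][:,:,::-1])
    V,U=np.mgrid[:480,:640]; p,uv=cloud(s,(U>box[0])&(U<box[2])&(V>box[1])&(V<box[3]))
    d=p[:,:2]-[.6006,.1916]; q=np.c_[d@[np.cos(a),np.sin(a)],d@[-np.sin(a),np.cos(a)],p[:,2]]*1000
    b=(abs(q[:,0])<30)&(q[:,2]>60)&(q[:,2]<115)
    m=b&(abs(q[:,1]+1.7)<34)&(q[:,2]>85); t=q[m]; print(n,'mid top z',np.median(t[:,2]),'slope z/y',np.polyfit(t[:,1],t[:,2],1)[0],'x',np.percentile(t[:,0],[2,98]))
    m=b&(q[:,1]>-72)&(q[:,1]<70)&(q[:,2]>83); t=q[m]; print(' body y',np.percentile(t[:,1],[1,99]),'dx/dy',np.polyfit(t[:,1],t[:,0],1)[0],'prong tops +y',np.percentile(t[t[:,1]>37][:,2],97),'-y',np.percentile(t[t[:,1]<-41][:,2],97))
o=np.hstack([cv2.resize(ims[0][195:270,185:305],(400,250)),cv2.resize(ims[1][220:350,180:320],(400,371))[:250*371//371]]) if 0 else None
A=cv2.resize(ims[0][195:270,185:305],(480,300),interpolation=2);B=cv2.resize(ims[1][220:350,180:320],(323,300),interpolation=2)[:,:320]
cv2.imwrite('pics/c6.png',np.hstack([A,B]))
E
```

```text
clock: 16.7
tool_pos: [0.6014, 0.1891, 0.0825]
eef_rot: [0.68, 0.733, -0.0, 0.0]
contact_force: [0.5, -0.2, 0.3]
opening: 0.656
t 16.7 pos [0.6014 0.1891 0.0825] jaw 4.31 tilt [ 0.e+00 -3.e-04 -1.e+00] rot xy mm [ 0.6 -2.6] F [ 0.52 -0.18  0.28] M [-0.05 -0.07 -0.04] open 57.8
clock: 17.2
tool_pos: [0.6016, 0.1895, 0.1619]
eef_rot: [0.68, 0.733, 0.001, 0.0]
contact_force: [0.2, -0.4, -0.7]
opening: 0.682
clock: 17.7
tool_pos: [0.6013, 0.0885, 0.262]
eef_rot: [0.68, 0.733, 0.0, 0.0]
contact_force: [0.8, -0.7, 0.7]
opening: 0.68
clock: 18.2
tool_pos: [0.5384, -0.024, 0.2612]
eef_rot: [0.68, 0.733, 0.0, 0.001]
contact_force: [0.0, -0.2, -0.0]
opening: 0.682
clock: 18.6
tool_pos: [0.5142, -0.0683, 0.2609]
eef_rot: [0.68, 0.733, 0.001, 0.001]
contact_force: [0.2, -0.3, 1.0]
opening: 0.682
t 18.6 pos [ 0.5142 -0.0683  0.2609] jaw 4.27 tilt [ 1.7e-03  1.0e-04 -1.0e+00] rot xy mm [-105.7 -252.7] F [ 0.2  -0.28  1.02] M [-0.01 -0.1  -0.01] open 60.1
top mid top z 89.84564754487279 slope z/y -0.020354643242946936 x [-11.79601681  12.76634362]
 body y [-69.49393416  68.72420146] dx/dy 6.280327452483727e-05 prong tops +y 105.18713554264578 -y 103.29248135027136
side mid top z 88.71786802323389 slope z/y -0.005436473561149764 x [-13.73224009  11.41906075]
 body y [-69.68455045  68.8400424 ] dx/dy -0.00039753620185622687 prong tops +y 101.75496274484473 -y 101.55335045016119
```

View pics/c6.png

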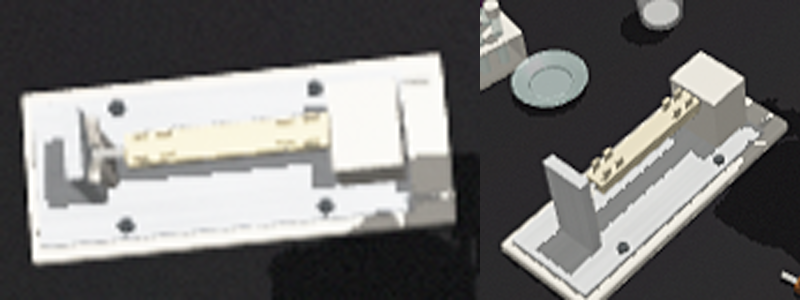

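Fitted: the bar lies straight with its −y face against the tower (330,130) and the sprung pin in the groove (120,155). Its top is about 89 mm high, so the axis is at about 80 mm, and it's level. Handing in.

```bash
python3 -c "
from plant import r
print(r.finish_job())"
```

```text
the job is handed in; nothing more can be done
None
```

The bar is fitted in the rotator and let go, and the job was handed in at about 19 s of the 64 s allowed. The report gave no verdict.

**What I did:** I lifted the larger cream bar off its tray and found the idler plate by touch at about +97 mm. That puts the frame about 10 mm off along y. I pressed the sprung pin in about 12.5 mm (highest reading 8.2 N), lowered the bar to axis height about 82 mm, and let it back out. The −y face met the tower at y ≈ −1.8 mm, where the motion stopped and the force reversed to about 2 N. I then set it down to the floor, opened the gripper and moved away.

**Last checks:**
- **Height and position:** the axis is about 80 mm above the bench, and the bar is within about 1 mm of the rotator's centre line.
- **Yaw:** the bar is in line with the rotator within about 0.001 rad.
- **Level:** the prong tops agree to about 2 mm or better. The two cameras disagreed on slope: −0.005 rad from the side and −0.02 rad from the top. Both are under the 0.03 rad limit.
- **Robot clear:** the forces after release were at noise level.
- **Not checked:** I couldn't read the tongue, so the pin being fully home is inferred from the face contact and the pictures. I didn't measure the other things on the bench again, but nothing was touched on the way as far as the forces showed.

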